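# Roll the rolling pin onto the line of the pastry board

## Robot

A 6-joint arm with a two-finger parallel gripper is mounted at the origin on a cart in front of the work surface, level with it; the furniture and walls round the work are solid. World frame = base frame: x ahead of the robot, y to its left, z up, the work surface at z = 0. Lengths are in m, angles in rad, forces in N, time in s.
With the tool pointing down it reaches from about 0.3 to 1 m from the base axis. Payload 5.1 kg.
Tool frame: the origin (TCP) lies on the centre line of the jaws, within the pads' length; the fingertips stand ctrl.tip_reach ahead of it and the grasp point (between the pads) lies 5 mm behind it (ctrl.tip_reach is the distance from the TCP to the fingertips, in m); z points along the fingers, y is the line along which they close (so a half turn about z gives the same grasp; the last joint's range is limited). The gripper opens to 95 mm and grips with 3 to 60 N. Pads are 20 mm wide; open, the fingers measure 119 mm over their backs; the gripper's body (75 mm by 180 mm) begins 59 mm behind the grasp point.
Start: joints at [-1.209, 0.124, 1.65, -0, 1.367, -0.083], TCP at [0.28, -0.587, 0.229] pointing down, gripper open.
Joint ranges: [-2.61, 2.61], [-1.02, 2.33], [0.03, 2.71], [-1.35, 4.49], [0.32, 2.68], [-2.91, 2.91]. Speed limits (rad/s): [2.57, 2.57, 3.14, 3.14, 3.14, 3.14].

## Interface

Orientations are given as a 3x3 rotation matrix whose columns are the frame's x, y, z axes.
In Python, from plant import ctrl gives the robot as it stands.
- The arm moves only by the tool jog_arm, never from a script. Its argument "steps" is text: rows parted by semicolons, each of 4 numbers parted by spaces: the shift along the tool's x, y, z in mm, then the turn about the tool's z in degrees. In form: x y z roll; .... A call has 1 to 12 rows; each row shifts and turns the commanded pose from where the row before left it, along the tool's axes as they then stand; what a row does not reach is not made up. A row lasts 1/8 s, in which the tool goes at most 62.5 mm and 10.7 degrees, less where a joint would pass 70% of its speed; a pose out of reach is approached as far as the arm can. A call with a gripper value outside its range is refused whole. "hand" is the closure, from 0 (fully open) to 1 (shut), set as the call begins (left out, the last holds). The fingers move at their own pace and stop on an object; the grip force is fixed at half the most. Time passes only in rows, so rows that do not move let the fingers close. It gives the time, the measured TCP pose, the force, the opening and the grip force at its end, in the units of the state.
- ctrl.read_state(): the state, without advancing time (a new reading comes with each control period).
- ctrl.grab_frame(name): name is "side" or "top"; returns the picture (400x640x3 uint8, red, green, blue); there is no depth.
- ctrl.camera_model(name): a dict with "camera_matrix" (3x3 intrinsics, pixels), "position" and "orientation" of the camera in the world. Camera axes: x right, y up, looking along -z (the intrinsics and any distortion apply to the point x, -y, -z); pixel columns grow to the right and rows downward; lengths in m; the calibration is good to about 2 mm. A picture is of the moment at which its call begins. camera_model takes no time and is no camera call.
- ctrl.hand_in(): hands the job in; it is judged then, once.
The state is a dict: "clock": time; "joint_pos": joint angles; "joint_vel": joint speeds; "joint_torque": joint torques, N m; "ee_pos": TCP position; "ee_rot": TCP orientation; "ft_force": force on the tool from outside, world axes, zero at the start; "ft_torque": the same for the moment, N m; "width": finger opening in m; "finger_force": force on a finger pad.
Only numpy, scipy, OpenCV 4.12 (cv2) and the standard library are available. Lean on these libraries where they do the work, as an engineer would, in place of code of your own. Each camera call takes 0.05 s, during which the arm holds its last target. There are 200 camera calls.

## Task

Get the pastry board ready: roll the large rolling pin along the board until it lies on top of the dark line inlaid across it, parallel to the line, and leave it resting there. Roll it over the wood, do not lift it or drag it along without turning, do not press hard, and leave the small rolling pin behind the board where it is.

Things in the scene. Friction and masses are not known exactly. Their poses are not given: they have to be found in the camera images.
- rolling_pin_center (a point): Centre of the large wooden rolling pin on the pastry board: barrel 46 mm in diameter, 180 mm long, a handle 22 mm thick and 50 mm long at each end, about 0.35 kg. The point is on the axis, mid-barrel, 23 mm above the board. x runs along the pin; y, z turn as it rolls. It starts 12 to 31 cm from the line, on either side, about parallel; rolls easily, running on about 2 cm if pushed at 0.1 m/s.
- inlay: The mark: a straight dark wooden line 230 mm long, 8 mm wide, inlaid flush across the light pastry board. Origin at the line's middle on the board's top, 12 mm above the worktop; x along the line, y across it (the way to roll), z up. The board is fixed, bare and flat, 250 mm wide (along the line), 400 mm long (across it); line and pin lie mid-width, toward opposite ends.
- small_pin_center (a point): Centre of the small wooden rolling pin, loose on the worktop behind the board (farther from the robot): barrel 28 mm in diameter, 100 mm long, a handle 16 mm thick at each end, 164 mm over all. The point is on its axis, 14 mm above the worktop; x along the pin. Not to be moved. Wall cabinets hang 0.47 m above the back of the worktop, from x = 0.6 m on.

How it is judged:
By the outcome, as a careful person would: the job done as asked, in the order asked, and still so for the second after the job is handed in, with the robot touching nothing.
It also fails if it takes over 42 s, if anything falls off the work surface, if the arm or the gripper's body presses on something with over 40 N, if the wrist force passes 120 N, or if a joint passes its speed limit or range.

## Working session

There is one attempt and no reset: what is moved stays moved. The work goes in short steps, Python scripts to look and compute and a tool call to move; the robot and the scene stay as the last step left them, time stands still between calls to the robot, and variables do not carry over. Pictures are saved under pics/ and viewed, at most 10 in all, crops included, and the job is handed in when it is done.

Besides the shell and the picture viewer there is one more tool, called after "Emit:" by a JSON object that holds its "name" and its "arguments", one argument or row to a line. jog_arm: Moves the arm, as the interface text tells. Its arguments: {"type":"object","properties":{"steps":{"type":"string"},"hand":{"type":"number"}},"required":["steps"]}

```bash
mkdir -p pics; python3 - <<'E'
from plant import ctrl
import cv2
for n in("top","side"):
    im=ctrl.grab_frame(n); cv2.imwrite(f"pics/{n}0.png",im[:,:,::-1])
    m=ctrl.camera_model(n); print(n,{k:v for k,v in m.items()})
s=ctrl.read_state(); print(s["clock"],s["ee_pos"],s["ee_rot"],s["ft_force"],s["width"],ctrl.tip_reach)
E
```

```text
top {'camera_matrix': array([[397.60454745,   0.        , 318.49911733],
       [  0.        , 397.60454745, 199.21482657],
       [  0.        ,   0.        ,   1.        ]]), 'position': array([0.5453425 , 0.10984931, 0.91465542]), 'orientation': array([[-0.0209425 ,  0.99870627, -0.04633794],
       [-0.99976213, -0.02120197, -0.00511501],
       [-0.00609084,  0.0462198 ,  0.99891272]])}
side {'camera_matrix': array([[516.47378235,   0.        , 325.4107349 ],
       [  0.        , 516.47378235, 218.48068929],
       [  0.        ,   0.        ,   1.        ]]), 'position': array([ 0.41123824, -0.54263363,  0.64414539]), 'orientation': array([[ 0.96446947,  0.18129866, -0.19217033],
       [-0.26403917,  0.63653637, -0.72464113],
       [-0.00905306,  0.74963474,  0.66178984]])}
0.1 [ 0.27945444 -0.58625479  0.22754756] [[ 9.02682772e-01  4.30306131e-01 -6.68032494e-04]
 [ 4.30306627e-01 -9.02681144e-01  1.72012448e-03]
 [ 1.37159776e-04 -1.84018555e-03 -9.99998297e-01]] [-0.19503371  0.32001708 -0.13584966] 0.09519645016613025 0.014
```

View pics/top0.png

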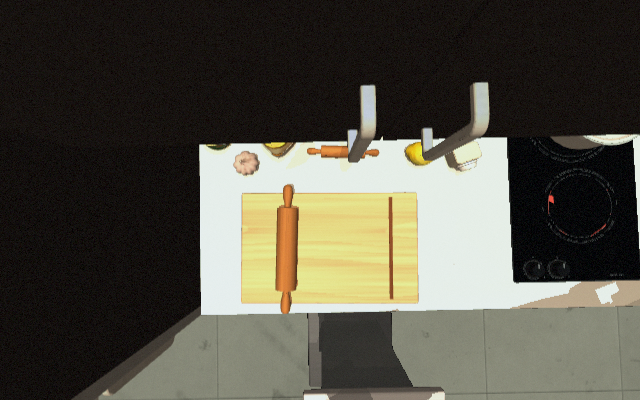

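View pics/side0.png

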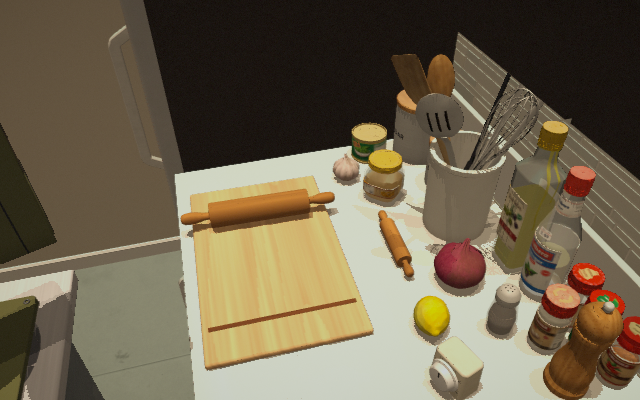

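The top view shows the large pin at about (287, 249), the dark line at (391, 248) and the small pin at (343, 152). The side view agrees: the pin is on the left (+y) half of the board and the line on the right.

```bash
cat > see.py <<'E'
from plant import ctrl
import cv2, numpy as np
def ray(name,px,z):
    m=ctrl.camera_model(name);K=m["camera_matrix"];R=m["orientation"];p=m["position"]
    px=np.atleast_2d(px).astype(float)
    d=np.c_[(px[:,0]-K[0,2])/K[0,0],-(px[:,1]-K[1,2])/K[1,1],-np.ones(len(px))]@R.T
    return (p+d*((z-p[2])/d[:,2])[:,None])[:,:2]
def fit(name,mask,z):
    ys,xs=np.nonzero(mask); q=ray(name,np.c_[xs,ys],z)
    (cx,cy),(w,h),a=cv2.minAreaRect(q.astype(np.float32)*1000)
    vx,vy,_,_=cv2.fitLine(q.astype(np.float32),cv2.DIST_L2,0,.01,.01).ravel()
    if vx<0: vx,vy=-vx,-vy
    return np.round([cx,cy,w,h],1),np.round(q.mean(0),4),round(float(np.degrees(np.arctan2(vy,vx))),2),len(xs)
def blobs(name,im=None,png=None):
    im=ctrl.grab_frame(name) if im is None else im
    if png: cv2.imwrite(png,im[:,:,::-1])
    h=cv2.cvtColor(im,cv2.COLOR_RGB2HSV)
    return im,h
E
python3 - <<'E'
from see import *
for n,pts in (("top",[(287,250),(391,248),(391,220),(343,152),(330,250),(287,190)]),("side",[(260,208),(280,315),(395,240),(270,260)])):
    im=cv2.imread(f"pics/{n}0.png")[:,:,::-1].copy();h=cv2.cvtColor(im,cv2.COLOR_RGB2HSV)
    for p in pts: print(n,p,h[p[1],p[0]])
im=cv2.imread("pics/top0.png")[:,:,::-1].copy();h=cv2.cvtColor(im,cv2.COLOR_RGB2HSV)
print("line",ray("top",[(391,197),(391,299)],.012)," board",ray("top",[(242,193),(418,193),(418,303),(242,303)],.012))
print("pin row", h[250,270:305].tolist()); print("line row",h[250,384:398].tolist())
print("table front",ray("top",[(300,313)],0), "pin side", ray("side",[(186,219),(331,198)],.035))
E
```

```text
top (287, 250) [ 13 183 219]
top (391, 248) [ 11 178 145]
top (391, 220) [ 11 180 142]
top (343, 152) [ 13 179 194]
top (330, 250) [ 29 101 230]
top (287, 190) [ 13 184 218]
side (260, 208) [ 15 193 153]
side (280, 315) [ 12 184 129]
side (395, 240) [ 15 184 172]
side (270, 260) [ 26 102 209]
line [[ 0.58875452 -0.05023252]
 [ 0.35963849 -0.04350302]]  board [[ 0.60507576  0.28832901]
 [ 0.59654447 -0.11173257]
 [ 0.34957457 -0.10370488]
 [ 0.35733844  0.29131221]]
pin row [[27, 106, 231], [27, 104, 230], [27, 105, 229], [28, 103, 230], [28, 102, 229], [27, 108, 230], [16, 152, 138], [13, 183, 156], [13, 179, 164], [12, 179, 178], [13, 184, 201], [13, 188, 213], [13, 183, 220], [13, 182, 226], [13, 180, 224], [13, 185, 215], [13, 182, 218], [13, 183, 219], [13, 186, 211], [13, 179, 211], [13, 190, 201], [13, 183, 188], [14, 185, 174], [14, 187, 158], [13, 182, 144], [13, 180, 119], [12, 175, 93], [14, 139, 156], [28, 99, 231], [28, 99, 231], [28, 101, 230], [29, 100, 230], [29, 96, 231], [28, 100, 230], [29, 98, 229]]
line row [[28, 101, 230], [28, 104, 230], [28, 103, 231], [28, 105, 229], [28, 104, 231], [14, 157, 159], [11, 180, 132], [11, 176, 149], [14, 160, 166], [28, 105, 230], [27, 103, 231], [28, 103, 230], [28, 102, 232], [28, 102, 231]]
table front [[0.32975855 0.16200461]] pin side [[0.34816499 0.19125023]
 [0.6133971  0.17719407]]
```

```bash
cat >> see.py <<'E'
def measure(name,h):
    m=((h[:,:,0]<21)&(h[:,:,1]>135)&(h[:,:,2]>60)).astype(np.uint8)
    n,l,st,c=cv2.connectedComponentsWithStats(m)
    for i in range(1,n):
        if st[i,4]<120: continue
        q=ray(name,c[i],.035)[0]
        if not(.25<q[0]<.75 and -.2<q[1]<.35): continue
        print(name,st[i],"z35:",*fit(name,l==i,.035)," z12:",*fit(name,l==i,.012)[:3])
E
python3 - <<'E'
from see import *
for n in("top","side"):
    im=cv2.imread(f"pics/{n}0.png")[:,:,::-1].copy();measure(n,cv2.cvtColor(im,cv2.COLOR_RGB2HSV))
E
```

```text
top [307 146  41  12 365] z35: [692.1  93.2  89.1  24.7] [0.6931 0.0861] 87.77 365  z12: [695.9  92.8  91.4  25.3] [0.6969 0.0855] 87.77
top [ 276  185   23  129 2205] z35: [478.9 186.8  48.1 280.8] [0.4794 0.1868] -2.19 2205  z12: [477.1 188.8  49.4 288.2] [0.4777 0.1888] -2.19
top [388 197   6 103 377] z35: [476.  -41.5   9.  223.4] [ 0.4759 -0.0417] -1.19 377  z12: [474.2 -45.5   9.2 229.2] [ 0.4741 -0.0457] -1.19
side [364 174  38  27 499] z35: [719.9 182.3  80.3  73.8] [0.7191 0.1771] 44.39 499  z12: [731.6 209.7  83.3  76.6] [0.7307 0.2043] 44.39
side [ 181  189  153   45 3861] z35: [479.5 180.5  87.9 280.9] [0.4766 0.1794] -1.97 3861  z12: [482.  207.8  91.2 291.5] [0.4791 0.2067] -1.97
side [378 210  36  67 895] z35: [686.   37.1 164.5  27.7] [0.6853 0.0329] 86.71 895  z12: [696.3  59.  170.7  28.8] [0.6957 0.0546] 86.71
side [208 298 149  35 712] z35: [472.5 -64.7   8.9 221.3] [ 0.4697 -0.0646] -1.09 712  z12: [474.8 -46.6   9.3 229.6] [ 0.4719 -0.0466] -1.09
side [205 330 168  39 661] z35: [ 470.4 -124.9    8.5  236.4] [ 0.4655 -0.1259] -1.16 661  z12: [ 472.6 -109.2    8.9  245.3] [ 0.4675 -0.1101] -1.16
```

Emit:
{"name": "jog_arm", "arguments": {
  "steps": "0 0 0 -10.5; 0 0 0 -10.5; 0 0 0 -10.5; 0 0 0 -10.5; 0 0 0 -10.5; 0 0 0 -10.5; 30 8 0 -0.4; 50 12 0 0; 50 12 0 0; 50 12 0 0; 50 12 0 0; 50 12 0 0",
  "hand": 0
}}

```text
clock: 1.6
ee_pos: [0.3533, -0.3064, 0.2281]
ee_rot: [[0.02, 1.0, -0.0], [1.0, -0.02, 0.001], [0.001, -0.0, -1.0]]
ft_force: [0.1, 0.1, -0.2]
width: 0.0949
finger_force: 0.0
```

Emit:
{"name": "jog_arm", "arguments": {
  "steps": "50 12 0 0; 50 12 0 0; 50 12 0 0; 50 12 0 0; 50 12 0 0; 50 12 0 0; 50 12 0 0; 50 12 0 0; 50 12 0 0; 50 10 0 0; 30 0 0 0; 0 0 0 0"
}}

```text
clock: 3.1
ee_pos: [0.4811, 0.2209, 0.2279]
ee_rot: [[0.016, 1.0, -0.001], [1.0, -0.016, -0.0], [-0.0, -0.001, -1.0]]
ft_force: [-0.1, -0.5, -0.6]
width: 0.0949
finger_force: 0.0
```

Emit:
{"name": "jog_arm", "arguments": {
  "steps": "35 0 0 0.2; 0 -3 0 0; 0 0 35 0; 0 0 40 0; 0 0 40 0; 0 0 35 0; 0 0 25 0; 0 0 16 0; 0 0 0 0; 0 0 0 0"
}}

```text
clock: 4.35
ee_pos: [0.4802, 0.2545, 0.0389]
ee_rot: [[0.023, 1.0, 0.002], [1.0, -0.023, 0.001], [0.001, 0.002, -1.0]]
ft_force: [0.4, -0.5, 0.1]
width: 0.0952
finger_force: 0.0
```

```bash
python3 - <<'E'
from see import *
im,h=blobs("side",png="pics/side1.png")
s=ctrl.read_state();print(s["clock"],s["ee_pos"],s["ee_rot"][:,1],s["ft_force"])
E
```

```text
4.4 [0.48035403 0.2546806  0.03915749] [ 0.99972896 -0.0231596   0.00237546] [-1.12325289 -1.17920404  0.41422759]
```

View pics/side1.png

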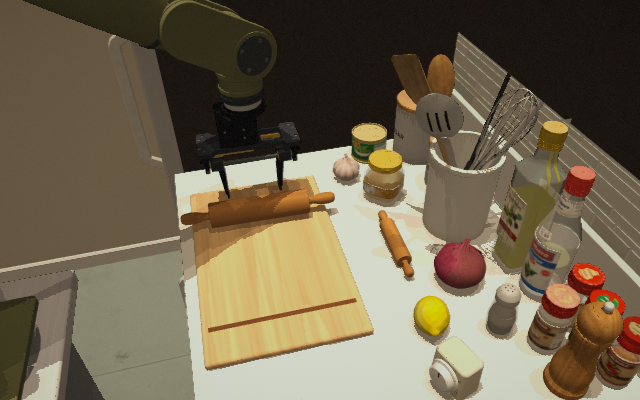

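The fingers stand clear behind the pin at about (226, 190) and (281, 182). I'll start a slow two-finger push.

Emit:
{"name": "jog_arm", "arguments": {
  "steps": "-8 0 0 0; -8 0 0 0; -5 0 0 0; -4 0 0 0; -4 0 0 0; -4 0 0 0; -4 0 0 0; -4 0 0 0; -5 0 0 0; -5 0 0 0; -5 0 0 0; -5 0 0 0"
}}

```text
clock: 5.9
ee_pos: [0.4778, 0.1931, 0.0376]
ee_rot: [[0.023, 1.0, -0.0], [1.0, -0.023, -0.0], [-0.0, -0.0, -1.0]]
ft_force: [0.4, -0.2, 0.3]
width: 0.095
finger_force: 0.2
```

Emit:
{"name": "jog_arm", "arguments": {
  "steps": "-5 0 0 0; -5 0 0 0; -5 0 0 0; -5 0 0 0; -5 0 0 0; -5 0 0 0; -5 0 0 0; -5 0 0 0; -5 0 0 0; -5 0 0 0; -5 0 0 0; -5 0 0 0"
}}

```text
clock: 7.4
ee_pos: [0.4765, 0.1332, 0.0376]
ee_rot: [[0.023, 1.0, -0.0], [1.0, -0.023, 0.0], [0.0, -0.0, -1.0]]
ft_force: [-0.2, -0.2, -0.2]
width: 0.0952
finger_force: 0.2
```

```bash
python3 - <<'E'
from see import *
im,h=blobs("side",png="pics/side2.png"); measure("side",h)
im,h=blobs("top",png="pics/top2.png"); measure("top",h)
s=ctrl.read_state();print(s["clock"],s["ee_pos"],s["ee_rot"][:,1],s["ft_force"])
E
```

```text
side [364 174  38  27 486] z35: [720.  182.3  80.2  73.8] [0.7193 0.1772] 40.46 486  z12: [731.6 209.7  83.3  76.6] [0.7309 0.2043] 40.46
side [ 182  206  165   90 6855] z35: [474.3 107.7 276.  155.8] [0.4629 0.0837] 8.22 6855  z12: [476.7 132.2 286.4 161.7] [0.4649 0.1073] 8.22
side [378 210  36  67 894] z35: [686.   37.1 164.5  27.7] [0.6853 0.0328] 86.73 894  z12: [696.3  59.  170.7  28.8] [0.6956 0.0546] 86.73
side [208 298 149  35 703] z35: [472.5 -64.6   8.8 221.3] [ 0.4693 -0.0646] -1.07 703  z12: [474.8 -46.5   9.2 229.7] [ 0.4715 -0.0465] -1.07
side [205 331 167  38 632] z35: [ 469.4 -125.     8.3  234.5] [ 0.4653 -0.126 ] -1.17 632  z12: [ 471.6 -109.3    8.6  243.3] [ 0.4673 -0.1103] -1.17
top [307 146  41  12 363] z35: [692.1  93.2  89.1  24.7] [0.6931 0.0863] 87.7 363  z12: [695.9  92.8  91.4  25.3] [0.697  0.0856] 87.7
top [ 298  186   62  117 1032] z35: [484.7  68.9 259.   86.3] [0.5293 0.0851] 19.65 1032  z12: [483.1  67.8 265.7  88.5] [0.5289 0.0845] 19.65
top [388 197   6 102 373] z35: [477.1 -41.5   9.  221.2] [ 0.4755 -0.0417] -1.21 373  z12: [475.3 -45.5   9.2 227. ] [ 0.4737 -0.0456] -1.21
top [301 227  19  10 127] z35: [515.2 134.6  39.7  19.8] [0.5143 0.1358] 89.4 127  z12: [514.5 135.3  40.8  20.3] [0.5134 0.1365] 89.4
top [313 263  28  51 342] z35: [386.3  87.6  52.4 105.6] [0.3714 0.0916] -19.27 342  z12: [382.1  87.1  53.8 108.3] [0.3668 0.0911] -19.27
7.5 [0.47642177 0.1329997  0.03758039] [ 9.99726585e-01 -2.33823823e-02 -1.37957419e-04] [-0.42957012  0.68721831  0.17979424]
```

View pics/side2.png

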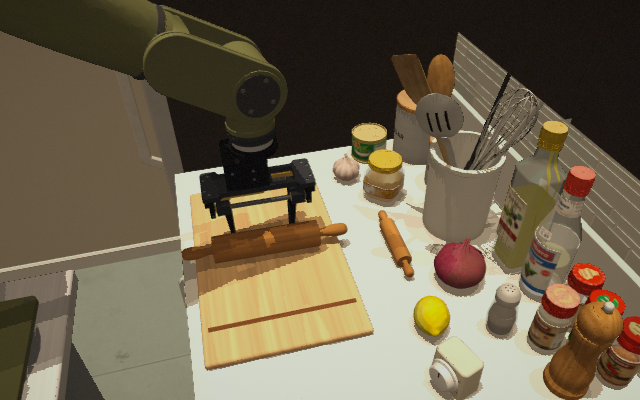

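The pin is rolling ahead of the fingers, with its handle ends at about (185, 253) and (345, 230). The small pin has not moved.

```bash
python3 - <<'E'
from see import *
print(ray("side",[(185,253),(345,230)],.035))
im=cv2.imread("pics/side2.png")[:,:,::-1].copy();h=cv2.cvtColor(im,cv2.COLOR_RGB2HSV)
for c in (196,265,335): print(c,[(r,*h[r,c].tolist()) for r in range(215,275,2)])
E
```

```text
[[0.34069956 0.10467691]
 [0.6128722  0.08587258]]
196 [(215, 22, 117, 215), (217, 22, 116, 215), (219, 22, 117, 215), (221, 22, 116, 215), (223, 21, 116, 215), (225, 17, 137, 216), (227, 17, 134, 215), (229, 17, 138, 215), (231, 17, 136, 216), (233, 21, 116, 215), (235, 22, 115, 215), (237, 22, 117, 215), (239, 22, 115, 215), (241, 22, 115, 215), (243, 22, 113, 215), (245, 20, 124, 214), (247, 14, 188, 114), (249, 14, 200, 116), (251, 14, 191, 84), (253, 14, 196, 86), (255, 14, 183, 89), (257, 14, 195, 81), (259, 15, 165, 94), (261, 15, 151, 113), (263, 15, 150, 112), (265, 15, 151, 110), (267, 15, 152, 109), (269, 16, 132, 108), (271, 16, 111, 108), (273, 16, 97, 113)]
265 [(215, 22, 117, 215), (217, 22, 118, 216), (219, 23, 114, 215), (221, 16, 151, 150), (223, 16, 149, 151), (225, 15, 149, 116), (227, 15, 159, 104), (229, 13, 185, 80), (231, 15, 188, 171), (233, 15, 188, 164), (235, 16, 187, 187), (237, 16, 187, 190), (239, 15, 188, 164), (241, 14, 189, 154), (243, 14, 191, 104), (245, 14, 182, 98), (247, 14, 190, 98), (249, 14, 197, 92), (251, 13, 192, 85), (253, 13, 185, 80), (255, 15, 158, 103), (257, 15, 152, 111), (259, 15, 155, 112), (261, 16, 147, 151), (263, 17, 150, 151), (265, 16, 146, 150), (267, 16, 151, 149), (269, 16, 151, 149), (271, 17, 147, 151), (273, 23, 109, 215)]
335 [(215, 37, 20, 219), (217, 39, 20, 219), (219, 39, 20, 219), (221, 39, 20, 219), (223, 18, 75, 195), (225, 16, 185, 198), (227, 15, 185, 194), (229, 15, 188, 184), (231, 15, 193, 151), (233, 14, 194, 104), (235, 13, 188, 80), (237, 15, 153, 110), (239, 15, 149, 111), (241, 16, 150, 112), (243, 16, 146, 154), (245, 23, 109, 215), (247, 23, 111, 215), (249, 22, 116, 215), (251, 21, 118, 216), (253, 22, 117, 215), (255, 22, 117, 215), (257, 21, 116, 215), (259, 22, 115, 215), (261, 23, 111, 215), (263, 24, 110, 215), (265, 24, 107, 214), (267, 24, 106, 215), (269, 24, 106, 215), (271, 24, 106, 215), (273, 24, 106, 215)]
```

```bash
sed -i 's/h\[:,:,1\]>135/h[:,:,1]>SAT/; s/^def measure(name,h):/def measure(name,h,SAT=170):/' see.py; python3 - <<'E'
from see import *
for n in("side0","side2","top2"):
    im=cv2.imread(f"pics/{n}.png")[:,:,::-1].copy();print(n);measure(n[:-1],cv2.cvtColor(im,cv2.COLOR_RGB2HSV))
E
```

```text
side0
side [ 181  189  153   39 2946] z35: [479.1 186.8  71.2 279.8] [0.4773 0.1867] -1.98 2946  z12: [481.7 214.3  73.9 290.4] [0.4798 0.2142] -1.98
side [378 211  35  66 859] z35: [685.5  36.1 161.9  26.9] [0.685  0.0328] 86.77 859  z12: [695.9  58.  168.   27.9] [0.6954 0.0546] 86.77
side [208 299 148  33 543] z35: [472.  -64.5   6.9 220. ] [ 0.4689 -0.0646] -1.12 543  z12: [474.3 -46.5   7.1 228.3] [ 0.4711 -0.0465] -1.12
side2
side [378 211  35  66 858] z35: [685.5  36.1 161.9  27. ] [0.685  0.0329] 86.77 858  z12: [695.8  58.  168.   28. ] [0.6953 0.0546] 86.77
side [ 182  220  164   43 3455] z35: [475.7  97.6  67.2 280.3] [0.4734 0.0969] -2.04 3455  z12: [478.1 121.8  69.8 290.9] [0.4757 0.121 ] -2.04
side [208 299 148  33 537] z35: [472.1 -64.6   6.7 219.8] [ 0.4693 -0.0646] -1.12 537  z12: [474.4 -46.6   6.9 228.1] [ 0.4715 -0.0465] -1.12
top2
top [307 146  41  11 353] z35: [693.2  93.2  89.1  22.4] [0.6931 0.0856] 88.05 353  z12: [697.1  92.7  91.4  23. ] [0.6969 0.085 ] 88.05
top [325 186  14  49 409] z35: [562.1  85.8 106.1  28.1] [0.562  0.0872] 5.24 409  z12: [562.5  85.1 108.9  28.8] [0.5625 0.0866] 5.24
top [389 198   4 100 278] z35: [477.1 -41.7   5.9 216.8] [ 0.4769 -0.0417] -0.85 278  z12: [475.3 -45.6   6.1 222.5] [ 0.4751 -0.0457] -0.85
top [323 284  15  30 164] z35: [369.2  95.   21.8  67.8] [0.3639 0.0963] -19.02 164  z12: [364.6  94.6  22.3  69.6] [0.3592 0.096 ] -19.02
```

```bash
python3 -c "
import cv2
a=cv2.imread('pics/top2.png')[150:330,200:440];cv2.imwrite('pics/top2c.png',cv2.resize(a,None,fx=3,fy=3,interpolation=cv2.INTER_NEAREST))"
```

```text
(no output)
```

View pics/top2c.png

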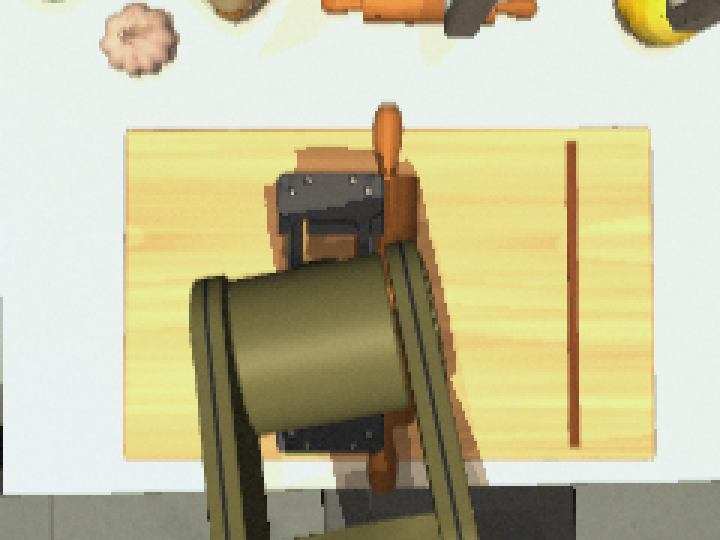

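The top crop shows the pin parallel ahead of the gripper and about 14 cm from the line. I'll continue the push.

Emit:
{"name": "jog_arm", "arguments": {
  "steps": "-4 0 0 -0.2; -5 0 0 0; -5 0 0 0; -5 0 0 0; -5 0 0 0; -5 0 0 0; -5 0 0 0; -5 0 0 0; -5 0 0 0; -5 0 0 0; -5 0 0 0; -5 0 0 0"
}}

```text
clock: 9.0
ee_pos: [0.4753, 0.0742, 0.0377]
ee_rot: [[0.019, 1.0, 0.0], [1.0, -0.019, -0.0], [-0.0, 0.0, -1.0]]
ft_force: [-0.7, 0.7, 0.1]
width: 0.0952
finger_force: 0.2
```

Emit:
{"name": "jog_arm", "arguments": {
  "steps": "-5 0 0 0; -5 0 0 0; -5 0 0 0; -5 0 0 0; -5 0 0 0; -5 0 0 0; -4 0 0 0; -4 0 0 0; -3 0 0 0; -3 0 0 0; -3 0 0 0; -2 0 0 0"
}}

```text
clock: 10.5
ee_pos: [0.4743, 0.0253, 0.0376]
ee_rot: [[0.019, 1.0, -0.0], [1.0, -0.019, -0.0], [-0.0, -0.0, -1.0]]
ft_force: [0.2, -0.6, 0.0]
width: 0.095
finger_force: 0.0
```

Emit:
{"name": "jog_arm", "arguments": {
  "steps": "0 0 0 0; 0 0 0 0; 0 0 0 0; 0 0 0 0"
}}

```text
clock: 11.0
ee_pos: [0.4744, 0.0256, 0.0377]
ee_rot: [[0.019, 1.0, -0.0], [1.0, -0.019, -0.0], [-0.0, -0.0, -1.0]]
ft_force: [-0.0, 1.0, -0.2]
width: 0.095
finger_force: 0.0
```

```bash
python3 - <<'E'
from see import *
im,h=blobs("side",png="pics/side3.png"); measure("side",h)
im,h=blobs("top",png="pics/top3.png"); measure("top",h)
s=ctrl.read_state();print(s["clock"],s["ee_pos"],s["ee_rot"][:,1],s["ft_force"])
E
```

```text
side [378 211  35  66 857] z35: [685.5  36.2 161.9  26.8] [0.685  0.0328] 86.81 857  z12: [695.9  58.  168.   27.8] [0.6953 0.0546] 86.81
side [ 183  264  181   50 4211] z35: [471.2 -11.1  61.4 281.6] [ 0.4689 -0.0116] -2.08 4211  z12: [473.5   9.   63.7 292.3] [0.4711 0.0085] -2.08
side [208 299 148  33 546] z35: [472.  -64.5   6.9 220. ] [ 0.4694 -0.0646] -1.08 546  z12: [474.3 -46.5   7.2 228.3] [ 0.4715 -0.0465] -1.08
top [307 146  41  11 351] z35: [693.2  93.2  89.1  22.4] [0.6931 0.0854] 87.94 351  z12: [697.1  92.7  91.4  23. ] [0.697  0.0847] 87.94
top [373 187   9  20 154] z35: [589.4 -15.2  17.7  42.2] [ 0.5907 -0.0152] -2.38 154  z12: [590.6 -18.5  18.2  43.3] [ 0.5919 -0.0184] -2.38
top [379 210   9  28 152] z35: [529.4 -27.6  16.9  61. ] [ 0.5249 -0.0279] -9.09 152  z12: [529.  -31.2  17.4  62.6] [ 0.5243 -0.0315] -9.09
11.1 [0.47436028 0.02556999 0.03764739] [ 9.99812733e-01 -1.93519473e-02 -3.26082483e-05] [-0.53030376  0.18762932  0.18036956]
```

View pics/side3.png

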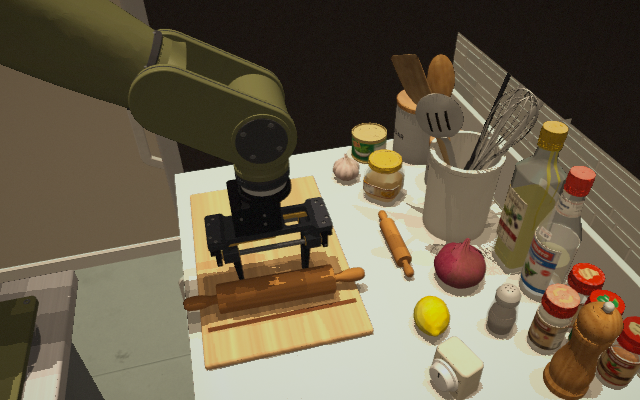

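The pin is at rest just ahead of the fingers, with its barrel at about (277, 288). It lies about 35 mm short of the line.

Emit:
{"name": "jog_arm", "arguments": {
  "steps": "-2 0 0 0; -3 0 0 0; -3 0 0 0; -3 0 0 0; -3 0 0 0; -3 0 0 0; -2 0 0 0; -2 0 0 0; -2 0 0 0; -1 0 0 0; -1 0 0 0; 0 0 0 0"
}}

```text
clock: 12.6
ee_pos: [0.4738, 0.0005, 0.0376]
ee_rot: [[0.019, 1.0, -0.0], [1.0, -0.019, -0.0], [-0.0, -0.0, -1.0]]
ft_force: [-0.5, 0.1, 0.4]
width: 0.0949
finger_force: 0.0
```

Emit:
{"name": "jog_arm", "arguments": {
  "steps": "0 0 0 0; 0 0 0 0; 0 0 0 0; 0 0 0 0"
}}

```text
clock: 13.1
ee_pos: [0.4739, 0.0005, 0.0377]
ee_rot: [[0.019, 1.0, 0.0], [1.0, -0.019, -0.0], [-0.0, 0.0, -1.0]]
ft_force: [0.4, 0.3, -0.5]
width: 0.095
finger_force: 0.0
```

```bash
python3 - <<'E'
from see import *
im,h=blobs("side",png="pics/side4.png"); measure("side",h)
im,h=blobs("top",png="pics/top4.png"); measure("top",h)
s=ctrl.read_state();print(s["clock"],s["ee_pos"],s["ee_rot"][:,1],s["ft_force"])
E
```

```text
side [378 211  35  66 858] z35: [685.5  36.1 161.9  27. ] [0.685  0.0328] 86.8 858  z12: [695.8  58.  168.   28. ] [0.6953 0.0545] 86.8
side [ 184  276  184   51 4475] z35: [470.6 -35.9  60.3 280.8] [ 0.4687 -0.0364] -2.43 4475  z12: [472.8 -16.8  62.6 291.4] [ 0.4709 -0.0173] -2.43
top [307 146  41  11 352] z35: [693.2  93.2  89.1  22.4] [0.6931 0.0855] 88.0 352  z12: [697.1  92.7  91.4  23. ] [0.6969 0.0848] 88.0
top [384 187   9  20 156] z35: [588.9 -39.6  17.7  42.2] [ 0.5897 -0.0399] -0.51 156  z12: [590.1 -43.5  18.2  43.3] [ 0.5908 -0.0438] -0.51
13.2 [0.47389212 0.00054604 0.03766028] [ 9.99811209e-01 -1.94305382e-02  7.30331284e-06] [ 0.22887623 -0.80950087 -0.71124083]
```

Emit:
{"name": "jog_arm", "arguments": {
  "steps": "-1.5 0 0 0; -1.5 0 0 0; -1.5 0 0 0; -1.5 0 0 0; -1.5 0 0 0; -1 0 0 0; -1 0 0 0; 0 0 0 0; 0 0 0 0; 6 0 0 0; 12 0 0 0; 12 0 0 0"
}}

```text
clock: 14.7
ee_pos: [0.4742, 0.022, 0.0377]
ee_rot: [[0.019, 1.0, -0.0], [1.0, -0.019, 0.0], [0.0, -0.0, -1.0]]
ft_force: [0.9, 0.2, -0.2]
width: 0.0952
finger_force: 0.0
```

Emit:
{"name": "jog_arm", "arguments": {
  "steps": "0 0 -20 0; 0 0 -40 0; 0 0 -40 0; 40 0 -10 0; 60 0 0 0; 60 0 0 0; 50 0 0 0; 30 0 0 0; 0 0 0 0"
}}

```text
clock: 15.82
ee_pos: [0.4783, 0.2633, 0.1475]
ee_rot: [[0.015, 1.0, -0.0], [1.0, -0.015, -0.0], [-0.0, -0.0, -1.0]]
ft_force: [0.1, -1.2, -0.1]
width: 0.0951
finger_force: 0.0
```

```bash
python3 - <<'E'
from see import *
im,h=blobs("side",png="pics/side5.png"); measure("side",h)
im,h=blobs("top",png="pics/top5.png"); measure("top",h)
s=ctrl.read_state();print(s["clock"],s["ee_pos"],s["ee_rot"][:,1],s["ft_force"])
a=im[150:330,200:440,::-1];cv2.imwrite('pics/top5c.png',cv2.resize(a,None,fx=3,fy=3,interpolation=cv2.INTER_NEAREST))
E
```

```text
side [378 211  35  66 857] z35: [685.5  36.1 161.9  26.9] [0.685  0.0329] 86.79 857  z12: [695.9  58.  168.   27.9] [0.6954 0.0546] 86.79
side [ 184  280  186   52 4500] z35: [470.1 -45.4  59.2 281.2] [ 0.4678 -0.0458] -2.1 4500  z12: [472.4 -26.6  61.5 291.8] [ 0.4699 -0.0271] -2.1
top [307 146  41  11 352] z35: [693.2  93.2  89.1  22.4] [0.6931 0.0855] 88.0 352  z12: [697.1  92.7  91.4  23. ] [0.697  0.0849] 88.0
top [ 382  187   21  129 2058] z35: [469.8 -45.   44.1 280.2] [ 0.4698 -0.0451] -2.05 2058  z12: [467.8 -49.   45.3 287.5] [ 0.4678 -0.0491] -2.05
15.925 [0.47847389 0.2612056  0.14737409] [ 9.99832683e-01 -1.82849062e-02 -5.17438756e-04] [-0.19240304  0.08674314 -0.69349845]
```

View pics/top5c.png

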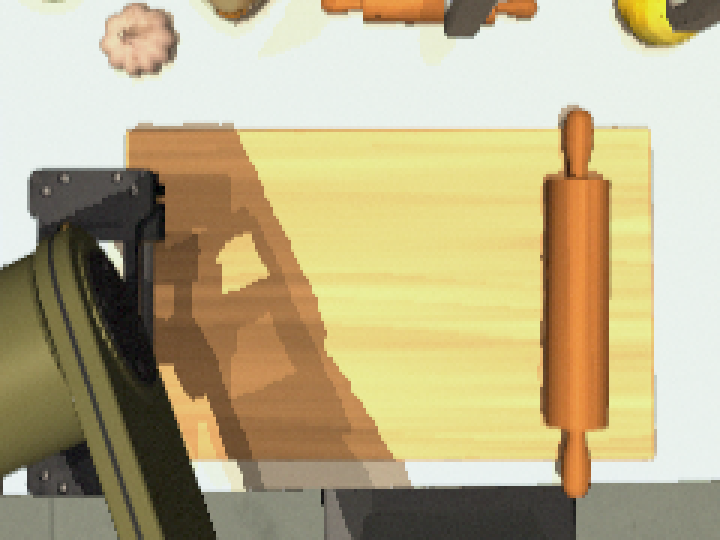

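The pin covers the line: its centre is at y ≈ −0.045 against −0.046 for the line, and it is parallel within about 1°. The arm is clear, and the small pin is where it was.

```bash
python3 -c "
from plant import ctrl
print(ctrl.hand_in())"
```

```text
the job is handed in; nothing more can be done
None
```

I handed the job in at about 16 s: the large pin was rolled gently onto the dark line and left resting there, about 1 mm off centre and within about 1° of parallel, with the arm clear and the small pin unmoved; the hand-in returned no verdict.

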